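# Pack a specimen tube for transport

## Task

Take the tallest tube out of the white rack and slide it gently into the open aluminium canister, all the way home until its cap sits on the canister's rim, while the canister stays in its stand. Then lift the canister with the tube in it and set it down gently, upright, in the one empty cell of the grey crate. Keep the tube upright all the time, drop nothing, and leave the other things where they are.

Things in the scene. Friction and masses are not known exactly. Their poses are not given: they have to be found in the camera images.
- long_tube: Upright lab tube: white body 29 mm in diameter, conical foot (20 mm across at the bottom, 15 mm high), ribbed blue cap 38 mm in diameter, 30 mm tall. The tall one: 130 mm in all, 100 mm below the cap. Starts in one of the rack's holes, foot 10 mm above the table. Origin at the centre of the foot's underside, z up along the tube.
- canister: Open-topped round aluminium canister, 42 mm outside diameter, 109 mm tall, bore 32 mm wide and 104 mm deep (the tube slides in, its cap stays on the rim). Origin at the centre of its underside, z up. Starts in the stand, underside 8 mm above the table. With the tube home, the tube's origin is 9 mm above the canister's and the cap rises 30 mm above the rim.
- canister_rim (a point): Centre of the canister's mouth, at the level of its rim (109 mm above the canister's origin).
- stand: Fixed dark steel block, 80 x 80 x 30 mm, with a round socket of 45 mm diameter, 22 mm deep, in its top, in which the canister stands. Origin at the centre of its underside.
- rack: Fixed white plastic tube rack, 60 mm (its x) by 190 mm (its y), 60 mm tall, with three 33 mm holes 50 mm deep in a row along its y, 62 mm apart. Origin at the centre of its underside. It may be on either side of the stand.
- crate: Fixed grey plastic open crate, 78 mm (its x) by 208 mm (its y), 60 mm tall, walls and floor 5 mm, divided into three cells in a row along its y, each 68 x 63 mm inside, centres 67.7 mm apart. Origin at the centre of its underside. Two cells hold loaded canisters, one is empty.
- pad: Thin black rubber disc, 50 mm in diameter and 3 mm thick, fixed in the middle of the floor of the crate's empty cell (its top is 8 mm above the table). Origin at the centre of its underside. The canister is to stand on it.
- short_tube0: Upright lab tube: white body 29 mm in diameter, conical foot (20 mm across at the bottom, 15 mm high), ribbed blue cap 38 mm in diameter, 30 mm tall. A short one: 95 mm in all. It stands in another hole of the rack. Origin at the centre of the foot's underside. Bystander.
- short_tube1: Upright lab tube: white body 29 mm in diameter, conical foot (20 mm across at the bottom, 15 mm high), ribbed blue cap 38 mm in diameter, 30 mm tall. A short one: 95 mm in all. It stands in another hole of the rack. Origin at the centre of the foot's underside. Bystander.
- packed0: Aluminium canister already loaded, standing in a crate cell: 42 mm in diameter, 109 mm tall, with a blue 38 mm tube cap 30 mm tall on top (139 mm in all). Origin at the centre of its underside, z up. Bystander.
- packed1: Aluminium canister already loaded, standing in a crate cell: 42 mm in diameter, 109 mm tall, with a blue 38 mm tube cap 30 mm tall on top (139 mm in all). Origin at the centre of its underside, z up. Bystander.
- reagent_bottle: Amber bottle, 52 mm in diameter, 110 mm tall, standing beyond the stand. Origin at the centre of its underside. Bystander.
- carton: Small carton, 65 x 100 x 45 mm, lying beyond the stand. Origin at the centre of its underside. Bystander.
- beaker: White plastic beaker, 68 mm in diameter, 85 mm tall, standing on the robot's side of the table. Origin at the centre of its underside. Bystander.

How it is judged:
On the way:
1. The tall tube is home in the canister, its cap on the rim (within 5 mm), while the canister stands in its stand (z of long_tube in the frame of canister between 0.004 and 0.014 m and angle between the z axis of long_tube and the z axis of canister, either way round below 0.08 rad and horizontal distance between long_tube and canister below 0.012 m and horizontal distance between canister and stand below 0.01 m and z of canister in the frame of stand below 0.014 m), for 0.2 s.
At the end, for the whole second after the job is handed in: The tall tube is home in the canister (cap within 5 mm of the rim, axes within 0.08 rad), and the canister stands upright (within 0.1 rad) and at rest on the floor of the crate's empty cell (within 18 mm of the pad's centre, its underside less than 7 mm off the pad) (z of long_tube in the frame of canister between 0.004 and 0.014 m and angle between the z axis of long_tube and the z axis of canister, either way round below 0.08 rad and horizontal distance between long_tube and canister below 0.012 m and horizontal distance between canister and pad below 0.018 m and z of canister in the frame of pad below 0.01 m and angle between canister's own z axis and vertical below 0.1 rad and linear speed of each of canister, long_tube below 0.02 m/s); the robot touches nothing.
It fails at once if The tall tube is tipped more than 0.7 rad from upright (angle between long_tube's own z axis and vertical above 0.7 rad).
It fails at once if The tube is dropped into the canister (arrives in its last 36 mm faster than 0.6 m/s) (horizontal distance between long_tube and canister below 0.02 m and z of long_tube in the frame of canister below 0.045 m and linear speed of long_tube above 0.6 m/s and horizontal distance between canister and stand below 0.02 m).
It fails at once if The canister is dropped into the cell (arrives in its last 42 mm faster than 0.6 m/s) (horizontal distance between canister and pad below 0.02 m and z of canister in the frame of pad below 0.045 m and linear speed of canister above 0.6 m/s).
It fails at once if A bystander is moved more than 25 mm (distance of any of short_tube0, short_tube1, packed0, packed1, reagent_bottle, carton, beaker from where it was at the start of the episode above 0.025 m).
It also fails if it takes over 61 s, if anything falls off the work surface, if the arm or the gripper's body presses on something with over 40 N, if the wrist force passes 120 N, or if a joint passes its speed limit or range.

## Robot

A 7-joint arm with a two-finger parallel gripper is mounted at the origin on the work surface. World frame = base frame: x ahead of the robot, y to its left, z up, the work surface at z = 0. Lengths are in m, angles in rad, forces in N, time in s.
With the tool pointing down it reaches from about 0.4 to 0.85 m from the base axis. Payload 4.5 kg.
Tool frame: the origin (TCP) lies at the very end of the fingers, on their centre line; the grasp point (between the pads) lies 19 mm behind it; z points along the fingers, y is the line along which they close (so a half turn about z gives the same grasp; the last joint's range is limited). The gripper opens to 88 mm and grips with 3 to 60 N. Pads are 18 mm wide; open, the fingers measure 123 mm over their backs; the gripper's body (75 mm by 187 mm) begins 45 mm behind the grasp point.
Start: joints at [-1.255, 0.689, -0.195, 1.565, 0.157, 0.902, -0.215], TCP at [0.174, 0.6, 0.206] pointing down, gripper open.
Joint ranges: [-3.01, 3.01], [-0.46, 2.08], [-1.47, 1.51], [0.13, 2.56], [-1, 4.14], [0.04, 2.09], [-2.66, 2.66]. Speed limits (rad/s): [2.57, 2.57, 3.14, 3.14, 3.14, 3.14, 3.14].

## Interface

Orientations are given as a unit quaternion [x, y, z, w].
In Python, from plant import r gives the robot as it stands. The module is installed in compiled form; this text tells all that it offers.
- The arm moves only by the shell command python3 -m pendant 'ROWS' [FORCE]. ROWS is JSON, one flat list of numbers, 7 for each row, row after row: the opening, from 0 (shut) to 1 (fully open), then the shift along the tool's x, y, z scaled (see below), then the turn, a rotation vector about the tool's x, y, z scaled (see below). A call has 1 to 12 rows; each row is the pose to reach, as a shift and turn from the pose commanded when the call began, along the tool's axes at that moment; what a row does not reach only later rows make up. The controller multiplies each number of a shift by 0.15 m and each number of a turn by pi/2 rad. A row lasts 1/10 s, in which the tool goes at most 50 mm and 8.59 degrees, less where a joint would pass 70% of its speed; a pose out of reach is approached as far as the arm can. A call with a number of a shift or a turn outside -1 to 1 is refused whole. A call with a gripper value outside its range is refused whole. The fingers move at their own pace and stop on an object; FORCE is the grip in N (left out, the last holds). Time passes only in rows, so rows that repeat a pose let the fingers close. It gives the time, the measured TCP pose, the force, the opening and the grip force at its end, in the units of the state.
- r.get_state(): the state, without advancing time (a new reading comes with each control period).
- r.snapshot(name): name is "side" or "top" or "wrist"; returns a dict with "img" (420x560x3 uint8, red, green, blue), "mtx" (3x3 intrinsics, pixels), "k1" (the pictures are not rectified: a ray, as slopes to the right and down, at radius r is drawn at 1 + k1 r^2 times it, then the intrinsics apply), "cam_to_world" (4x4, takes a point from camera to world coordinates). Camera axes: x right, y up, looking along -z (the intrinsics and any distortion apply to the point x, -y, -z); pixel columns grow to the right and rows downward; lengths in m; the calibration is good to about 2 mm. A picture is of the moment at which its call begins. There is no depth.
- r.finish_job(): hands the job in; it is judged then, once.
The state is a dict: "clock": time; "q": joint angles; "qd": joint speeds; "joint_torque": joint torques, N m; "tool_pos": TCP position; "eef_rot": TCP orientation; "contact_force": force on the tool from outside, world axes, zero at the start; "moment": the same for the moment, N m; "opening": opening from 0.0 (shut) to 1.0 (fully open); "finger_force": force on a finger pad.
Only numpy, scipy, OpenCV 4.12 (cv2) and the standard library are available. Lean on these libraries where they do the work, as an engineer would, in place of code of your own. Each camera call takes 0.05 s, during which the arm holds its last target. There are 200 camera calls.

## Working session

There is one attempt and no reset: what is moved stays moved. The work goes in short steps, Python scripts to look and compute and a shell command to move; the robot and the scene stay as the last step left them, time stands still between calls to the robot, and variables do not carry over. Pictures are saved under pics/ and viewed, at most 10 in all, crops included, and the job is handed in when it is done.

```bash
mkdir -p pics
cat > h.py <<'E'
import numpy as np, cv2
from plant import r
def ray(s,uv):
    k=s["k1"];M=np.array(s["mtx"]);T=np.array(s["cam_to_world"])
    d=np.array([(uv[0]-M[0,2])/M[0,0],(uv[1]-M[1,2])/M[1,1]]);u=d.copy()
    for _ in range(20): u=d/(1+k*(u@u))
    v=T[:3,:3]@np.array([u[0],-u[1],-1]);return T[:3,3],v
def onz(s,uv,z):
    o,v=ray(s,uv);return o+v*(z-o[2])/v[2]
def proj(s,p):
    T=np.array(s["cam_to_world"]);M=np.array(s["mtx"]);c=T[:3,:3].T@(np.array(p)-T[:3,3])
    u=np.array([c[0],-c[1]])/-c[2];u=u*(1+s["k1"]*(u@u));return M[0,0]*u[0]+M[0,2],M[1,1]*u[1]+M[1,2]
def save(s,n): cv2.imwrite(f"pics/{n}.png",cv2.cvtColor(s["img"],cv2.COLOR_RGB2BGR))
E
python3 - <<'E'
from h import *
import pickle
S={n:r.snapshot(n) for n in("top","side","wrist")}
pickle.dump(S,open("s0.pkl","wb"))
for n,s in S.items():
    if n!="wrist": save(s,n+"0")
    print(n,np.round(s["cam_to_world"],3).tolist(),s["k1"],np.round(s["mtx"],1).tolist())
st=r.get_state();print({k:np.round(v,3).tolist() for k,v in st.items()})
E
```

```text
top [[-0.03, 0.986, -0.162, 0.424], [-1.0, -0.031, -0.003, 0.004], [-0.008, 0.162, 0.987, 1.032], [0.0, 0.0, 0.0, 1.0]] -0.00609879492226521 [[426.8, 0.0, 279.2], [0.0, 426.8, 213.0], [0.0, 0.0, 1.0]]
side [[0.715, 0.455, -0.531, -0.256], [-0.699, 0.454, -0.553, -0.825], [-0.01, 0.766, 0.642, 1.072], [0.0, 0.0, 0.0, 1.0]] -0.09600630978494529 [[535.3, 0.0, 285.0], [0.0, 535.3, 210.7], [0.0, 0.0, 1.0]]
wrist [[0.278, -0.917, -0.287, 0.099], [0.961, 0.264, 0.085, 0.622], [-0.002, -0.299, 0.954, 0.383], [0.0, 0.0, 0.0, 1.0]] -0.012011985741690722 [[317.9, 0.0, 280.5], [0.0, 317.9, 199.7], [0.0, 0.0, 1.0]]
{'clock': 0.15, 'q': [-1.255, 0.69, -0.195, 1.566, 0.157, 0.902, -0.215], 'qd': [-0.001, -0.003, -0.0, -0.001, 0.001, -0.001, -0.001], 'joint_torque': [-0.001, -52.786, -1.268, -15.359, -0.052, 0.004, 0.0], 'tool_pos': [0.174, 0.6, 0.205], 'eef_rot': [0.14, 0.99, -0.001, -0.0], 'contact_force': [-0.475, 0.627, 0.908], 'moment': [0.013, 0.004, -0.01], 'finger_force': 0.0, 'opening': 1.0}
```

View pics/top0.png

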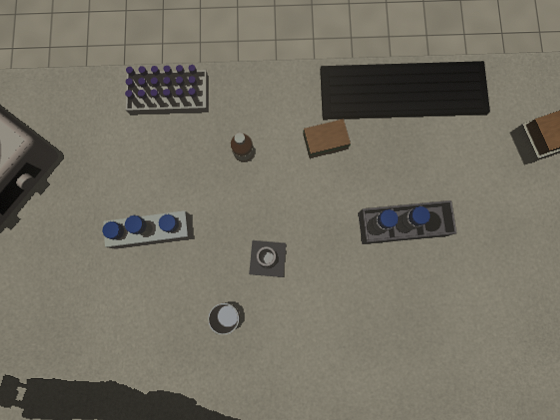

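View pics/side0.png

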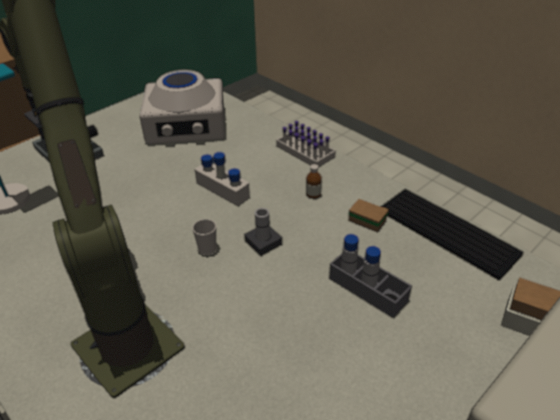

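The top view shows the rack with three blue caps at (112,230), (135,225) and (168,223), the stand with canister at (267,257), and the crate at (407,222) with packed caps at (388,219) and (420,216), so its right-hand cell looks empty. In the side view the caps are at (207,160), (219,158) and (234,175), the canister is at (262,215), and the empty cell is near (390,293).

Run:
```python
from h import *
import pickle
S=pickle.load(open("s0.pkl","rb"))
def blobs(s,mask,amin=25):
    n,l,st,c=cv2.connectedComponentsWithStats(mask.astype(np.uint8));return [(np.round(c[i],1),st[i].tolist()) for i in range(1,n) if st[i][4]>=amin]
B={}
for n in("top","side"):
    h=cv2.cvtColor(S[n]["img"],cv2.COLOR_RGB2HSV)
    m=(h[...,0]>105)&(h[...,0]<125)&(h[...,1]>150)&(h[...,2]>45)
    B[n]=[b for b in blobs(S[n],m)]
    for b in B[n]: print(n,b)
def tri(a,b):
    o1,v1=ray(S["top"],a);o2,v2=ray(S["side"],b);v1/=np.linalg.norm(v1);v2/=np.linalg.norm(v2)
    t=np.linalg.lstsq(np.c_[v1,-v2],o2-o1,rcond=None)[0];p,q=o1+v1*t[0],o2+v2*t[1];return (p+q)/2,np.linalg.norm(p-q)
for a,_ in B["top"]:
    for b,_ in B["side"]:
        p,e=tri(a,b)
        if e<.012: print(a,b,np.round(p,3),round(e,4))
# dark things: stand, crate outlines
g=cv2.cvtColor(S["top"]["img"],cv2.COLOR_RGB2GRAY)
for n,(x,y,w,hh) in {"stand":(240,230,60,60),"crate":(350,190,115,65),"rack":(95,200,105,55)}.items():
    c=g[y:y+hh,x:x+w];cv2.imwrite(f"pics/{n}.png",cv2.resize(cv2.cvtColor(S["top"]["img"],cv2.COLOR_RGB2BGR)[y:y+hh,x:x+w],None,fx=6,fy=6,interpolation=cv2.INTER_CUBIC))
ims=[cv2.imread(f"pics/{n}.png") for n in("crate","stand")]
W=800;o=np.zeros((600,800,3),np.uint8)
a=cv2.resize(ims[0],(440,249));o[:249,:440]=a;o[249:609-9,:360]=ims[1][:351]
b=cv2.resize(cv2.cvtColor(S["side"]["img"],cv2.COLOR_RGB2BGR)[225:315,325:415],(360,360));o[240:600,440:800]=b
c=cv2.resize(cv2.cvtColor(S["side"]["img"],cv2.COLOR_RGB2BGR)[200:260,230:290],(240,240));o[:240,500:740]=c
cv2.imwrite("pics/mix.png",o)
```

```text
side (array([179.1,  82.6]), [163, 75, 33, 12, 76])
side (array([218.5, 156.3]), [214, 153, 10, 8, 61])
side (array([206.2, 158.8]), [202, 156, 10, 7, 57])
side (array([233.8, 173. ]), [229, 170, 10, 7, 60])
side (array([350.7, 240.2]), [345, 235, 13, 12, 114])
side (array([372.8, 252.5]), [367, 247, 13, 12, 125])
```

View pics/mix.png

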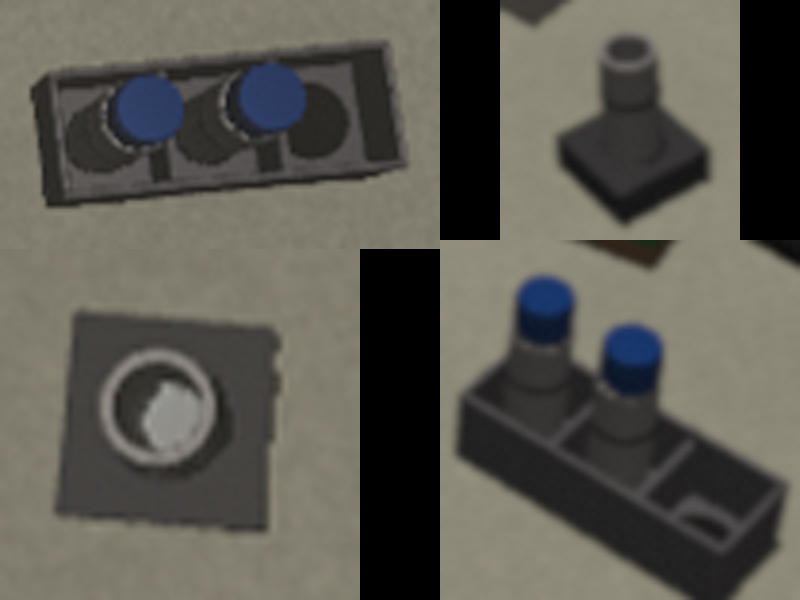

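The mix shows packed canisters in the left and middle cells and the pad in the empty right cell. In top-view pixels the pad is near (432,222) and the canister rim centre near (266,256).

Run:
```python
from h import *
import pickle
S=pickle.load(open("s0.pkl","rb"))
C={}
for n in("top","side"):
    im=S[n]["img"].astype(int);m=((im[...,2]-im[...,0])>35)&((im[...,2]-im[...,1])>15)
    k,l,st,c=cv2.connectedComponentsWithStats(m.astype(np.uint8));C[n]=[]
    for i in range(1,k):
        if 50<st[i][4]<500:
            (x,y),rad=cv2.minEnclosingCircle(np.argwhere(l==i)[:,::-1].astype(np.float32)); C[n].append(c[i]);print(n,c[i].round(1),(round(x,1),round(y,1)),round(rad,1),st[i][4])
def tri(a,b):
    o1,v1=ray(S["top"],a);o2,v2=ray(S["side"],b);v1=v1/np.linalg.norm(v1);v2=v2/np.linalg.norm(v2)
    t=np.linalg.lstsq(np.c_[v1,-v2],o2-o1,rcond=None)[0];p,q=o1+v1*t[0],o2+v2*t[1];return (p+q)/2,np.linalg.norm(p-q)
for a in C["top"]:
    for b in C["side"]:
        p,e=tri(a,b)
        if e<.02 and 0<p[2]<.25: print(a.round(1),b.round(1),p.round(3),round(e,4))
T=S["top"]
for a in C["top"]: print("z.14",onz(T,a,.138).round(3),"z.105",onz(T,a,.104).round(3))
print("pad",onz(T,(432.3,221.9),.008).round(4))
print("rim",onz(T,(266.3,256.3),.117).round(4),tri((266.3,256.3),(261.9,212.6)))
# stand top outline corners
for n,uvs,z in(("stand",[(252.5,240.5),(286,243),(284.3,278),(249.3,275.5)],.03),("crate",[(363,209.5),(451.5,201.2),(456,232),(365.5,243)],.06)):
    P=np.array([onz(T,u,z) for u in uvs]);print(n,P.mean(0).round(4),[round(float(np.linalg.norm(P[i]-P[i-1])),3) for i in range(4)],np.degrees(np.arctan2(*(P[1]-P[0])[:2])).round(1))
```

```text
top [420.8 214.9] (421.0, 215.0) 8.6 225
top [388.8 217.9] (388.9, 217.9) 8.8 230
top [166.5 222.3] (166.7, 222.3) 8.2 208
top [133.  223.8] (133.2, 223.8) 8.7 229
top [110.3 229.5] (110.5, 229.5) 8.3 206
side [179.9  81.6] (179.5, 79.5) 16.7 119
side [218.4 155.6] (218.5, 156.0) 4.9 65
side [206.2 158. ] (206.1, 158.0) 5.1 61
side [233.6 172.1] (233.5, 172.0) 4.9 65
side [351.  239.3] (351.0, 239.1) 6.4 115
side [372.8 251.7] (372.5, 252.0) 6.8 129
[420.8 214.9] [372.8 251.7] [ 0.556 -0.292  0.141] 0.0002
[388.8 217.9] [351.  239.3] [ 0.552 -0.224  0.141] 0.0003
[166.5 222.3] [233.6 172.1] [0.564 0.256 0.101] 0.0004
[133.  223.8] [218.4 155.6] [0.557 0.318 0.136] 0.0004
[110.3 229.5] [206.2 158. ] [0.552 0.38  0.1  ] 0.0014
z.14 [ 0.557 -0.293  0.138] z.105 [ 0.562 -0.304  0.104]
z.14 [ 0.553 -0.225  0.138] z.105 [ 0.558 -0.234  0.104]
z.14 [0.558 0.246 0.138] z.105 [0.563 0.255 0.104]
z.14 [0.557 0.317 0.138] z.105 [0.562 0.329 0.104]
z.14 [0.546 0.365 0.138] z.105 [0.551 0.379 0.104]
pad [ 0.5584 -0.3625  0.008 ]
rim [0.4809 0.0369 0.117 ] (array([0.48168319, 0.0363484 , 0.11656317]), np.float64(0.00183736723828761))
stand [0.4797 0.0362 0.03  ] [0.082, 0.079, 0.081, 0.082] -174.0
crate [ 0.5546 -0.2907  0.06  ] [0.078, 0.206, 0.072, 0.209] 176.4
```

```bash
cat > go.py <<'E'
import sys,numpy as np
from plant import r
from scipy.spatial.transform import Rotation as R
x,y,z,t=map(float,sys.argv[1:5]);t=np.radians(t)
s=r.get_state();A=R.from_quat(s["eef_rot"])
Y=np.array([np.cos(t),np.sin(t),0]);Z=np.array([0,0,-1.]);B=R.from_matrix(np.c_[np.cross(Y,Z),Y,Z])
d=A.inv().apply(np.array([x,y,z])-s["tool_pos"])/.15;w=(A.inv()*B).as_rotvec()/(np.pi/2)
print("shift",d.round(3),"turn",w.round(3),"clk",round(s["clock"],2),"q",np.round(s["q"],2),"tcp",np.round(s["tool_pos"],4),"op",round(s["opening"],3),"F",np.round(s["contact_force"],1),round(s["finger_force"],1))
E
python3 go.py 0.557 0.3175 0.2 5.6
```

```text
shift [-2.978 -1.098  0.035] turn [-0.001  0.001  0.758] clk 0.15 q [-1.26  0.69 -0.19  1.57  0.16  0.9  -0.22] tcp [0.1737 0.5999 0.205 ] op 1.0 F [-0.5  0.6  0.9] 0.0
```

```bash
python3 -m pendant '[1,-0.3,-0.1,0,0,0,0.08, 1,-0.6,-0.2,0,0,0,0.16, 1,-0.9,-0.32,0,0,0,0.24, 1,-1,-0.37,0,0,0,0.28, 1,-1,-0.37,0,0,0,0.28]' | tail -3; python3 go.py 0.557 0.3175 0.2 5.6
```

```text
contact_force: [-0.4, 0.8, 0.6]
opening: 1.002
finger_force: 0.0
shift [-2.072  0.194  0.042] turn [0.    0.002 0.474] clk 0.65 q [-1.06  0.64 -0.08  1.68  0.07  0.83 -0.33] tcp [0.3056 0.5026 0.2055] op 1.002 F [-0.4  0.8  0.6] 0.0
```

```bash
python3 -m pendant '[1,-0.3,0,0,0,0,0.08, 1,-0.6,0.05,0,0,0,0.16, 1,-0.9,0.1,0,0,0,0.24, 1,-1,0.1,0,0,0,0.3, 1,-1,0.1,0,0,0,0.3]' | tail -1; python3 go.py 0.557 0.3175 0.2 5.6
```

```text
finger_force: 0.0
shift [-0.939  0.568  0.037] turn [0.    0.    0.178] clk 1.15 q [-0.87  0.65  0.04  1.66 -0.03  0.83 -0.45] tcp [0.4259 0.4171 0.2054] op 1.005 F [-0.2  0.   0.3] 0.0
```

```bash
python3 -m pendant '[1,-0.25,0.15,0,0,0,0.05, 1,-0.5,0.3,0,0,0,0.1, 1,-0.75,0.45,0,0,0,0.15, 1,-0.94,0.57,0,0,0,0.18, 1,-0.94,0.57,0,0,0,0.18, 1,-0.94,0.57,0,0,0,0.18]' | tail -1; python3 go.py 0.557 0.3175 0.115 5.6
python3 - <<'E'
from h import *
s=r.snapshot("wrist");save(s,"w1");print([np.round(proj(s,(.557,.3175,.14)),1)])
E
```

```text
finger_force: 0.0
shift [-0.027  0.015  0.601] turn [-0.001 -0.002  0.002] clk 1.75 q [-0.65  0.71  0.1   1.52 -0.08  0.91 -0.42] tcp [0.5545 0.3211 0.2051] op 0.998 F [-0.2  0.8 -1.3] 0.0
[array([283.7, 206.1])]
```

View pics/w1.png

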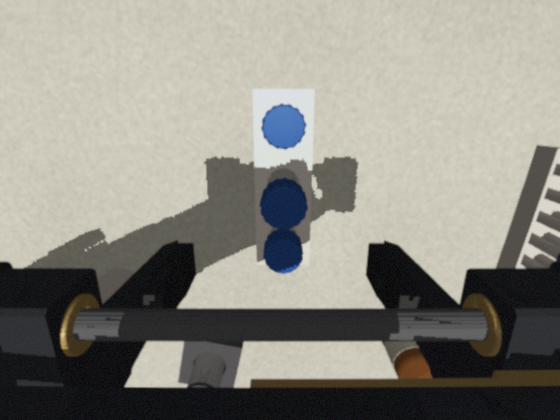

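The wrist view shows the tall cap at (284,203), where (284,206) was predicted, centred between the fingers.

```bash
python3 -m pendant '[1,-0.03,0.015,0.15,0,0,0, 1,-0.03,0.015,0.3,0,0,0, 1,-0.03,0.015,0.45,0,0,0, 1,-0.03,0.015,0.55,0,0,0, 1,-0.03,0.015,0.6,0,0,0, 1,-0.03,0.015,0.6,0,0,0, 0,-0.03,0.015,0.6,0,0,0, 0,-0.03,0.015,0.6,0,0,0, 0,-0.03,0.015,0.6,0,0,0, 0,-0.03,0.015,0.6,0,0,0, 0,-0.03,0.015,0.6,0,0,0, 0,-0.03,0.015,0.6,0,0,0]' 25 | tail -3;  python3 go.py 0.557 0.3175 0.115 5.6
```

```text
contact_force: [-0.9, 0.7, -0.3]
opening: 0.477
finger_force: 0.0
shift [ 0.026 -0.012  0.005] turn [ 0.    -0.    -0.002] clk 3.0 q [-0.63  0.82  0.08  1.6  -0.09  0.72 -0.41] tcp [0.5592 0.3137 0.1157] op 0.477 F [-0.9  0.7 -0.3] 0.0
```

```bash
python3 -m pendant '[0.5,0.026,-0.012,0,0,0,0, 0.5,0.026,-0.012,0,0,0,0, 0.5,0.026,-0.012,0,0,0,0]' 25 | tail -1;  python3 go.py 0.557 0.3175 0.115 5.6;python3 -m pendant '[0,0,0,0,0,0,0, 0,0,0,0,0,0,0, 0,0,0,0,0,0,0, 0,0,0,0,0,0,0]' 25;  python3 go.py 0.557 0.3175 0.115 5.6
```

```text
finger_force: 0.0
shift [-0.002  0.001  0.004] turn [-0.    -0.    -0.001] clk 3.3 q [-0.64  0.82  0.08  1.6  -0.09  0.72 -0.41] tcp [0.5567 0.3178 0.1156] op 0.498 F [-0.2 -0.5  0.1] 0.0
clock: 3.7
tool_pos: [0.557, 0.3174, 0.1156]
eef_rot: [0.673, 0.74, 0.0, -0.0]
contact_force: [0.4, -0.8, -0.5]
opening: 0.164
finger_force: 0.0
shift [0.001 0.    0.004] turn [ 0.    -0.    -0.002] clk 3.7 q [-0.64  0.82  0.08  1.6  -0.09  0.72 -0.41] tcp [0.557  0.3174 0.1156] op 0.164 F [ 0.4 -0.8 -0.5] 0.0
```

The opening has gone below the cap's width with no force, so I'll look.

Run:
```python
from h import *
s=r.snapshot("side");t=r.snapshot("wrist");u=r.snapshot("top")
a=cv2.resize(s["img"][110:210,160:300],(560,400));b=cv2.resize(t["img"],(400,300));c=cv2.resize(u["img"][180:280,70:210],(400,286))
o=np.zeros((600,800,3),np.uint8);o[:300,:400]=b;o[300:586,:400]=c;o[:286,400:]=cv2.resize(a,(400,286))
cv2.imwrite("pics/m2.png",o[...,::-1]);print(np.round(proj(t,(.557,.3175,.14)),1),r.get_state()["opening"])
```

```text
[281.1 252.1] 0.026880020541777575
```

View pics/m2.png

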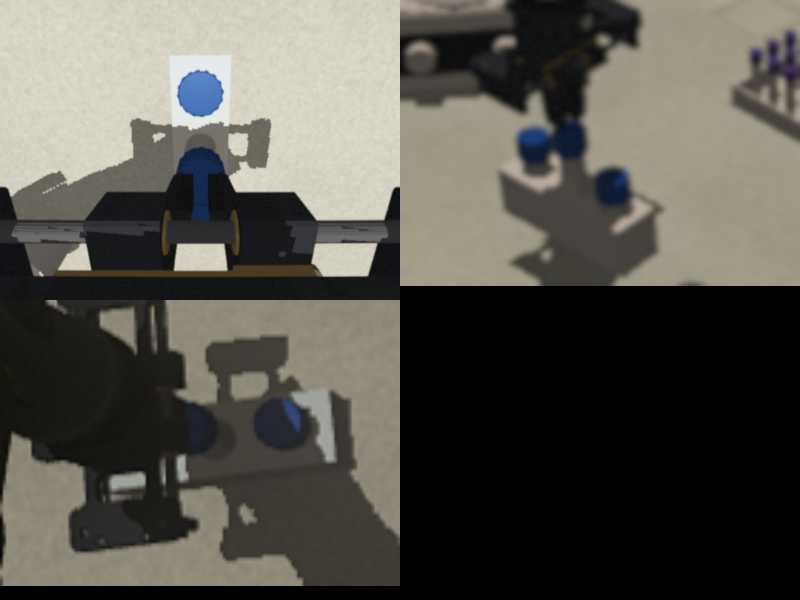

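The fingers have closed with no force. The wrist view shows them over the cap, with a blue stripe between them, rather than around it. I'll open them and compare the projected TCP with the visible fingertips.

```bash
python3 -m pendant '[1,0,0,-0.15,0,0,0, 1,0,0,-0.3,0,0,0, 1,0,0,-0.45,0,0,0, 0.45,0,0,-0.6,0,0,0, 0.45,0,0,-0.6,0,0,0, 0.45,0,0,-0.6,0,0,0]' | tail -2
python3 - <<'E'
from h import *
st=r.get_state();p=np.array(st["tool_pos"]);print(p.round(4),st["opening"])
s=r.snapshot("side");t=r.snapshot("wrist")
for n,x in(("side",s),("wrist",t)):
    print(n,"tcp",np.round(proj(x,p),1),"grasp",np.round(proj(x,p+[0,0,.019]),1),"cap top",np.round(proj(x,(.557,.3175,.14)),1),"cap bot",np.round(proj(x,(.557,.3175,.11)),1))
def mk(x,q,c):
    u,v=proj(x,q);cv2.circle(x["img"],(int(u+.5),int(v+.5)),1,c,-1)
for x in(s,t): mk(x,p,(255,0,0));mk(x,p+[0,0,.019],(0,255,0))
o=np.zeros((480,800,3),np.uint8)
o[:320,:400]=cv2.resize(s["img"][90:190,155:280],(400,320));o[:300,400:]=cv2.resize(t["img"],(400,300))
cv2.imwrite("pics/m3.png",o[...,::-1])
E
```

```text
opening: 0.45
finger_force: 0.0
[0.5569 0.3175 0.2055] 0.44960655100903013
side tcp [216.3 136.7] grasp [215.7 131.3] cap top [218.2 154.6] cap bot [219.1 162.6]
wrist tcp [282.  234.1] grasp [282.1 248.1] cap top [281.9 201.2] cap bot [281.8 190.9]
```

View pics/m3.png

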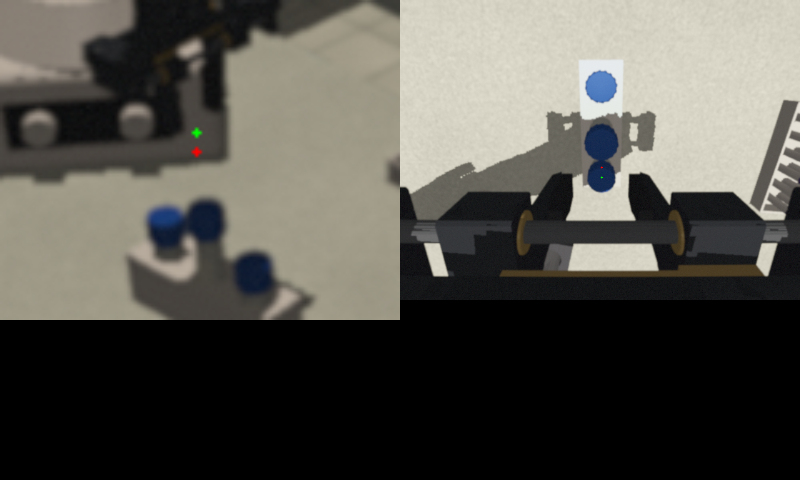

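Both views put the visible fingertips about 30 mm behind the reported TCP. In the wrist view they lie at row ~247, where the reported TCP projects to row 234. In the side view they end about 9 px too high. That also explains why the fingers closed above the cap. I'll measure the offset.

```bash
python3 -m pendant '[1,0,0,0,0,0,0, 1,0,0,0,0,0,0, 1,0,0,0,0,0,0, 1,0,0,0,0,0,0, 1,0,0,0,0,0,0]' | tail -2
python3 - <<'E'
from h import *
st=r.get_state();p=np.array(st["tool_pos"]);t=r.snapshot("wrist");s=r.snapshot("side")
g=t["img"].max(2);op=st["opening"]*.088
C=np.array(t["cam_to_world"]);c=C[:3,:3].T@(p-C[:3,3]);print("tcp depth",-c[2],"op",op)
for y in range(236,266,3):
    d=np.where(g[y]<50)[0];L=d[(d<275)&(d>120)];Rr=d[(d>290)&(d<440)]
    if len(L) and len(Rr): a,b=L.max(),Rr.min();print(y,a,b,"depth",round(318*op/(b-a-1),4),"L/R outer",L.min(),Rr.max())
from scipy.spatial.transform import Rotation as R
A=R.from_quat(st["eef_rot"]).as_matrix()
for d in(0,.02,.03,.04):
    print(d,[np.round(proj(t,p+A@np.array([dx,sg*op/2,-d])),0).tolist() for sg in(-1,1) for dx in(-.009,.009)])
    print("  side",[np.round(proj(s,p+A@np.array([0,sg*op/2,-d])),0).tolist() for sg in(-1,1)])
o=np.zeros((600,800,3),np.uint8)
o[:400,:400]=cv2.resize(s["img"][80:180,165:265],(400,400));o[:300,400:]=cv2.resize(t["img"][200:290,220-60:280],(400,300));cv2.imwrite("pics/m4.png",o[...,::-1])
E
```

```text
opening: 0.886
finger_force: 0.0
tcp depth 0.19349834940599642 op 0.07795665118121951
245 203 359 depth 0.1599 L/R outer 175 384
248 203 359 depth 0.1599 L/R outer 172 388
251 203 359 depth 0.1599 L/R outer 169 391
254 203 358 depth 0.161 L/R outer 166 394
257 204 358 depth 0.162 L/R outer 163 397
260 204 358 depth 0.162 L/R outer 160 399
263 204 358 depth 0.162 L/R outer 157 402
0 [[218.0, 247.0], [216.0, 220.0], [344.0, 247.0], [346.0, 220.0]]
  side [[207.0, 142.0], [225.0, 131.0]]
0.02 [[211.0, 263.0], [209.0, 233.0], [351.0, 263.0], [353.0, 233.0]]
  side [[206.0, 136.0], [225.0, 126.0]]
0.03 [[207.0, 272.0], [205.0, 241.0], [355.0, 272.0], [357.0, 241.0]]
  side [[206.0, 134.0], [225.0, 123.0]]
0.04 [[203.0, 283.0], [200.0, 250.0], [359.0, 283.0], [362.0, 250.0]]
  side [[206.0, 131.0], [224.0, 120.0]]
```

View pics/m4.png

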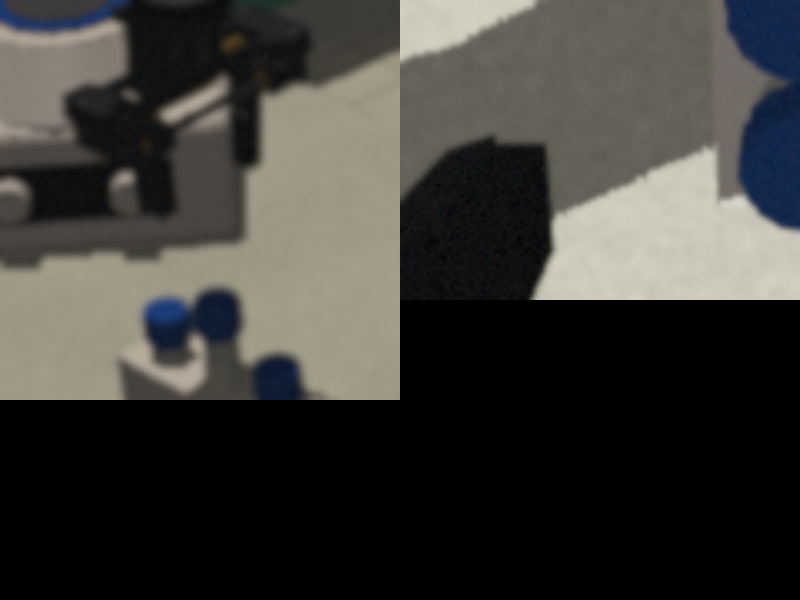

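In the side crop the tips are at full-image (204.5,133) and (226.7,121). Together with the wrist tip row of ~243 and depth of 0.160, this says the real fingertips sit 32–33 mm behind the reported TCP. I'll allow 32 mm.

```bash
python3 go.py 0.557 0.3175 0.083 5.6; python3 -m pendant '[1,0,0,0.2,0,0,0, 1,0,0,0.4,0,0,0, 1,0,0,0.55,0,0,0, 1,0,0,0.65,0,0,0, 1,0,0,0.75,0,0,0, 1,0,0,0.8,0,0,0, 1,0,0,0.815,0,0,0, 1,0,0,0.815,0,0,0, 1,0,0,0.815,0,0,0]' 25|tail -3;  python3 go.py 0.557 0.3175 0.083 5.6
```

```text
shift [-0.     0.     0.818] turn [ 0.    -0.    -0.002] clk 5.15 q [-0.64  0.71  0.1   1.52 -0.08  0.91 -0.42] tcp [0.557  0.3175 0.2056] op 0.968 F [-0.8  0.8 -0.6] 0.0
contact_force: [-0.4, 0.6, 0.7]
opening: 1.001
finger_force: 0.0
shift [-0.002 -0.004  0.008] turn [ 0.001 -0.001 -0.002] clk 6.05 q [-0.63  0.86  0.08  1.62 -0.1   0.66 -0.41] tcp [0.5576 0.3178 0.0842] op 1.001 F [-0.4  0.6  0.7] 0.0
```

```bash
python3 -m pendant '[0,0,0,0,0,0,0, 0,0,0,0,0,0,0, 0,0,0,0,0,0,0, 0,0,0,0,0,0,0, 0,0,0,0,0,0,0, 0,0,0,0,0,0,0, 0,0,0,0,0,0,0, 0,0,0,0,0,0,0, 0,0,0,0,0,0,0]' 25|tail -3;  python3 go.py 0.557 0.3175 0.083 5.6
```

```text
contact_force: [0.0, 0.0, 0.4]
opening: 0.423
finger_force: 25.0
shift [0.    0.    0.002] turn [-0.    -0.    -0.002] clk 6.95 q [-0.63  0.86  0.08  1.62 -0.1   0.66 -0.41] tcp [0.5569 0.3175 0.0834] op 0.423 F [0.  0.  0.4] 25.0
```

```bash
python3 -m pendant '[0,0,0,-0.05,0,0,0, 0,0,0,-0.15,0,0,0, 0,0,0,-0.3,0,0,0, 0,0,0,-0.45,0,0,0, 0,0,0,-0.6,0,0,0, 0,0,0,-0.75,0,0,0, 0,0,0,-0.9,0,0,0, 0,0,0,-1,0,0,0, 0,0,0,-1,0,0,0]' 25|tail -3;  python3 go.py 0.481 0.0367 0.2334 5.6
```

```text
contact_force: [0.9, -0.8, -1.0]
opening: 0.424
finger_force: 25.0
shift [-1.82  -0.694  0.015] turn [ 0.004 -0.002 -0.002] clk 7.85 q [-0.65  0.68  0.11  1.49 -0.08  0.98 -0.42] tcp [0.5587 0.3183 0.2371] op 0.424 F [ 0.9 -0.8 -1. ] 25.0
```

```bash
python3 -m pendant '[0,-0.12,-0.05,0,0,0,0, 0,-0.3,-0.13,0,0,0,0, 0,-0.5,-0.2,0,0,0,0, 0,-0.7,-0.27,0,0,0,0, 0,-0.85,-0.33,0,0,0,0, 0,-0.93,-0.36,0,0,0,0, 0,-0.93,-0.36,0,0,0,0]' |tail -1;  python3 -m pendant '[0,-0.1,-0.03,0,0,0,0, 0,-0.25,-0.1,0,0,0,0, 0,-0.45,-0.18,0,0,0,0, 0,-0.65,-0.25,0,0,0,0, 0,-0.8,-0.3,0,0,0,0, 0,-0.88,-0.33,0,0,0,0, 0,-0.88,-0.33,0,0,0,0, 0,-0.88,-0.33,0,0,0,0, 0,-0.88,-0.33,0,0,0,0]' |tail -1;  python3 go.py 0.481 0.0367 0.2334 5.6
python3 - <<'E'
from h import *
st=r.get_state();t=r.snapshot("top");s=r.snapshot("side");w=r.snapshot("wrist");import pickle;pickle.dump((st,t,s,w),open("s2.pkl","wb"))
p=np.array(st["tool_pos"]);f=p+[0,0,.16-.2334]  # foot
print("foot/cap proj side",np.round(proj(s,f),1),np.round(proj(s,f+[0,0,.1]),1),"rim",np.round(proj(s,(.481,.0367,.117)),1))
o=np.zeros((600,800,3),np.uint8)
o[:600,:500]=cv2.resize(s["img"][140:260,215:315],(500,600),interpolation=cv2.INTER_CUBIC);o[:225,500:]=cv2.resize(w["img"],(300,225));o[300:525,500:]=cv2.resize(t["img"],(300,225));cv2.imwrite("pics/m5.png",o[...,::-1])
E
```

```text
finger_force: 25.0
finger_force: 25.0
shift [-0.017  0.003 -0.001] turn [ 0.    -0.001  0.   ] clk 9.45 q [-0.23  0.46  0.08  1.96 -0.06  0.72 -0.02] tcp [0.4803 0.0393 0.2333] op 0.426 F [-0.1 -0.4 -1. ] 25.0
foot/cap proj side [259.9 200.2] [258.3 170.2] rim [261.3 212.6]
```

View pics/m5.png

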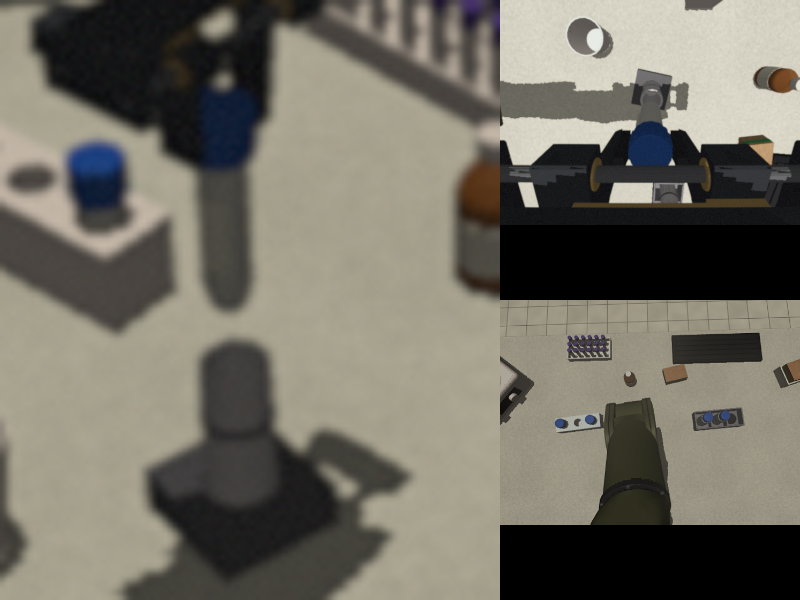

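The side view shows the tube upright, its foot near full-image (260,201) above the canister mouth at about (262,211). I'll measure midlines at sub-pixel precision.

Run:
```python
from h import *
import pickle
st,t,s,w=pickle.load(open("s2.pkl","rb"));S0=pickle.load(open("s0.pkl","rb"))
p=np.array(st["tool_pos"]);f=p+[0,0,.16-.2334]
def mid(im,y,x0,x1):
    q=cv2.GaussianBlur(im,(3,3),0).astype(float).mean(2)[y,x0:x1];d=np.diff(q);h=len(d)//2
    def sub(i,d):
        a,b,c=abs(d[i-1]),abs(d[i]),abs(d[i+1]);return i+.5+(a-c)/2/(a-2*b+c)
    i=np.argmin(d[1:h])+1;j=h+np.argmax(d[h:-1]);l,rr=sub(i,d)+x0,sub(j,d)+x0;return l,rr
def axis(s,b,y,z0,z1):
    zs=np.linspace(z0,z1,200);P=np.array([proj(s,(b[0],b[1],z)) for z in zs]);return np.interp(y,P[::-1,1],P[::-1,0])
for y in range(176,196,3):
    l,rr=mid(s["img"],y,247,274);print("tube",y,round((l+rr)/2,2),round(rr-l,1),"pred",round(axis(s,f,y,.15,.27),2))
for im,n in((s,"can"),(S0["side"],"can0")):
  for y in range(217,226,2):
    l,rr=mid(im["img"],y,248,276);print(n,y,round((l+rr)/2,2),round(rr-l,1),"pred",round(axis(s,(.481,.0367),y,.0,.13),2))
# rim in top view: bright ring ellipse
g=cv2.cvtColor(S0["top"]["img"],cv2.COLOR_RGB2GRAY)[236:278,246:288]
g=cv2.resize(g,None,fx=8,fy=8,interpolation=cv2.INTER_CUBIC)
for th in(95,105,115):
    cs,_=cv2.findContours((g>th).astype(np.uint8),cv2.RETR_EXTERNAL,cv2.CHAIN_APPROX_NONE)
    for c in cs:
        if len(c)>5:
            e=cv2.fitEllipse(c)
            if 80<e[1][0] and e[1][1]<200:
                uv=((e[0][0]+.5)/8-.5+246,(e[0][1]+.5)/8-.5+236);print(th,np.round(uv,2),np.round(np.array(e[1])/8,1),onz(S0["top"],uv,.117).round(4))
```

```text
tube 176 259.02 10.6 pred 258.6
tube 179 259.08 10.6 pred 258.76
tube 182 259.34 10.4 pred 258.91
tube 185 259.49 10.2 pred 259.07
tube 188 259.55 10.2 pred 259.22
tube 191 259.66 10.1 pred 259.38
tube 194 259.87 10.3 pred 259.53
can 217 261.75 14.5 pred 261.52
can 219 261.84 14.6 pred 261.62
can 221 262.02 14.9 pred 261.73
can 223 262.05 14.9 pred 261.83
can 225 262.23 14.5 pred 261.93
can0 217 261.73 14.8 pred 261.52
can0 219 261.79 14.5 pred 261.62
can0 221 262.05 14.9 pred 261.73
can0 223 262.1 14.9 pred 261.83
can0 225 262.22 14.4 pred 261.93
105 [265.72 255.82] [18.6 18.8] [0.482  0.0381 0.117 ]
115 [265.74 255.82] [18.2 18.4] [0.482  0.0381 0.117 ]
```

```bash
python3 go.py 0.482 0.0386 0.19 5.6;  python3 -m pendant '[0,-0.003,0.011,0.1,0,0,0, 0,-0.003,0.011,0.2,0,0,0, 0,-0.003,0.011,0.27,0,0,0, 0,-0.003,0.011,0.27,0,0,0, 0,-0.003,0.011,0.27,0,0,0]' |tail -1;  python3 go.py 0.482 0.0386 0.16 5.6
```

```text
shift [-0.001  0.013  0.289] turn [ 0. -0. -0.] clk 9.6 q [-0.23  0.46  0.08  1.96 -0.06  0.72 -0.02] tcp [0.48   0.0386 0.2333] op 0.422 F [ 0.4  0.8 -0.7] 25.0
finger_force: 25.0
shift [0.008 0.004 0.22 ] turn [-0.    -0.    -0.001] clk 10.1 q [-0.22  0.53  0.07  2.01 -0.06  0.61 -0.01] tcp [0.4816 0.0373 0.1929] op 0.422 F [ 0.3  0.5 -0.1] 25.0
```

```bash
python3 -m pendant '[0,0.005,0.002,0,0,0,0, 0,0.005,0.002,0,0,0,0, 0,0.005,0.002,0,0,0,0]' |tail -1;  python3 go.py 0.482 0.0386 0.16 5.6; python3 -m pendant '[0,0,0,0.05,0,0,0, 0,0,0,0.1,0,0,0, 0,0,0,0.15,0,0,0, 0,0,0,0.2,0,0,0, 0,0,0,0.22,0,0,0, 0,0,0,0.22,0,0,0]';  python3 go.py 0.482 0.0386 0.0903 5.6
```

```text
finger_force: 25.0
shift [0.004 0.    0.222] turn [ 0.001 -0.    -0.002] clk 10.4 q [-0.22  0.53  0.07  2.01 -0.06  0.61 -0.01] tcp [0.482  0.038  0.1933] op 0.42 F [-0.1  0.4 -1.5] 25.0
clock: 11.0
tool_pos: [0.4813, 0.0378, 0.1592]
eef_rot: [0.673, 0.74, -0.0, -0.0]
contact_force: [0.7, 0.1, -0.3]
opening: 0.422
finger_force: 25.0
shift [0.005 0.006 0.459] turn [-0.001 -0.    -0.002] clk 11.0 q [-0.21  0.58  0.06  2.04 -0.07  0.52 -0.01] tcp [0.4813 0.0378 0.1592] op 0.422 F [ 0.7  0.1 -0.3] 25.0
```

Free of contact with the foot 30 mm inside. I'll continue down.

```bash
python3 -m pendant '[0,0.005,0.005,0.07,0,0,0, 0,0.005,0.005,0.14,0,0,0, 0,0.005,0.005,0.21,0,0,0, 0,0.005,0.005,0.28,0,0,0, 0,0.005,0.005,0.33,0,0,0, 0,0.005,0.005,0.36,0,0,0, 0,0.005,0.005,0.36,0,0,0]'|tail -3;  python3 go.py 0.482 0.0386 0.0903 5.6
```

```text
contact_force: [-0.4, -0.3, -0.8]
opening: 0.42
finger_force: 25.0
shift [-0.     0.     0.099] turn [-0.001 -0.    -0.002] clk 11.7 q [-0.2   0.68  0.04  2.08 -0.08  0.38 -0.  ] tcp [0.482  0.0386 0.1052] op 0.42 F [-0.4 -0.3 -0.8] 25.0
```

```bash
python3 -m pendant '[0,0,0,0.03,0,0,0, 0,0,0,0.06,0,0,0, 0,0,0,0.08,0,0,0, 0,0,0,0.09,0,0,0, 0,0,0,0.09,0,0,0]'|tail -3;  python3 go.py 0.482 0.0386 0.0903 5.6;python3 -m pendant '[0,0,0,0.004,0,0,0, 0,0,0,0.008,0,0,0, 0,0,0,0.012,0,0,0, 0,0,0,0.012,0,0,0]'|tail -3;  python3 go.py 0.482 0.0386 0.0903 5.6
```

```text
contact_force: [0.8, -0.7, -1.2]
opening: 0.423
finger_force: 25.0
shift [-0.001 -0.002  0.013] turn [-0.    -0.    -0.002] clk 12.2 q [-0.2   0.71  0.04  2.09 -0.08  0.34 -0.  ] tcp [0.4822 0.0387 0.0922] op 0.423 F [ 0.8 -0.7 -1.2] 25.0
contact_force: [-0.7, -0.2, -0.5]
opening: 0.42
finger_force: 25.0
shift [-0.    -0.002  0.002] turn [-0.    -0.    -0.002] clk 12.6 q [-0.2   0.71  0.04  2.09 -0.08  0.34 -0.  ] tcp [0.4823 0.0387 0.0905] op 0.42 F [-0.7 -0.2 -0.5] 25.0
```

```bash
for i in 1 2 ; do python3 -m pendant '[0,0,0,0.005,0,0,0, 0,0,0,0.01,0,0,0, 0,0,0,0.01,0,0,0]'|sed -n '2p;4p'; done
```

```text
tool_pos: [0.4825, 0.0387, 0.0902]
contact_force: [-2.0, 0.1, 12.5]
tool_pos: [0.4829, 0.0387, 0.09]
contact_force: [-4.0, -0.2, 27.2]
```

```bash
python3 -m pendant '[0,0,0,-0.015,0,0,0, 0,0,0,-0.015,0,0,0, 1,0,0,-0.015,0,0,0, 1,0,0,-0.015,0,0,0, 1,0,0,-0.015,0,0,0, 1,0,0,-0.015,0,0,0, 1,0,0,-0.015,0,0,0, 1,0,0,-0.015,0,0,0]'|tail -3;  python3 go.py 0.482 0.0386 0.061 5.6
python3 - <<'E'
from h import *
s=r.snapshot("side");w=r.snapshot("wrist")
print("cap bot/top",np.round(proj(s,(.482,.0381,.117)),1),np.round(proj(s,(.482,.0381,.147)),1))
o=np.zeros((600,800,3),np.uint8)
o[:600,:500]=cv2.resize(s["img"][140:260,215:315],(500,600),interpolation=cv2.INTER_CUBIC);o[:225,500:]=cv2.resize(w["img"],(300,225));cv2.imwrite("pics/m6.png",o[...,::-1])
E
```

```text
contact_force: [-0.0, -0.2, 0.3]
opening: 0.944
finger_force: 0.0
shift [-0.    -0.002  0.191] turn [-0.    -0.    -0.002] clk 14.0 q [-0.2   0.71  0.04  2.09 -0.08  0.34 -0.  ] tcp [0.4823 0.0386 0.0897] op 0.944 F [-0.  -0.2  0.3] 0.0
cap bot/top [261.2 212.2] [260.8 203.8]
```

View pics/m6.png

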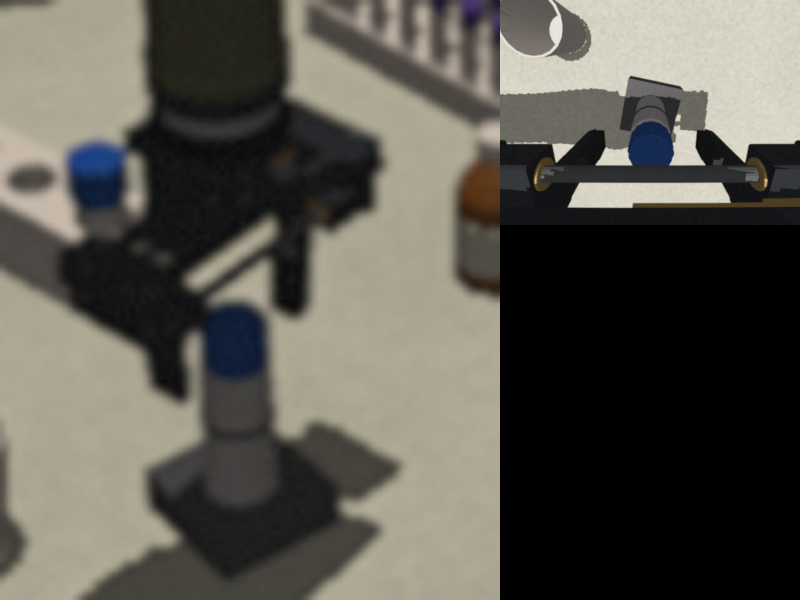

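The cap sits on the rim in the side view, as predicted (rim row ~212). Next I'll lower around the canister and grip it just under the rim, so the hand body clears the cap and the fingers stay above the crate wall.

```bash
python3 -m pendant '[1,0,0,0.04,0,0,0, 1,0,0,0.08,0,0,0, 1,0,0,0.12,0,0,0, 1,0,0,0.15,0,0,0, 1,0,0,0.175,0,0,0, 1,0,0,0.175,0,0,0, 1,0,0,0.175,0,0,0]'|tail -3;  python3 go.py 0.482 0.0386 0.063 5.6
```

```text
contact_force: [-0.4, -0.1, 0.0]
opening: 1.0
finger_force: 0.0
shift [-0.    -0.002  0.003] turn [-0.    -0.    -0.002] clk 14.8 q [-0.19  0.76  0.03  2.11 -0.08  0.27  0.  ] tcp [0.4823 0.0387 0.0635] op 1.0 F [-0.4 -0.1  0. ] 0.0
```

```bash
python3 -m pendant '[0,0,0,0,0,0,0, 0,0,0,0,0,0,0, 0,0,0,0,0,0,0, 0,0,0,0,0,0,0, 0,0,0,0,0,0,0, 0,0,0,0,0,0,0, 0,0,0,0,0,0,0, 0,0,0,0,0,0,0, 0,0,0,0,0,0,0]' 45|tail -3;  python3 go.py 0.482 0.0386 0.063 5.6
```

```text
contact_force: [0.3, -0.5, 1.3]
opening: 0.465
finger_force: 45.0
shift [-0.    -0.002  0.004] turn [-0.    -0.    -0.002] clk 15.7 q [-0.19  0.76  0.03  2.11 -0.08  0.27  0.  ] tcp [0.4822 0.0387 0.0636] op 0.465 F [ 0.3 -0.5  1.3] 45.0
```

```bash
python3 -m pendant '[0,0,0,-0.04,0,0,0, 0,0,0,-0.1,0,0,0, 0,0,0,-0.2,0,0,0, 0,0,0,-0.35,0,0,0, 0,0,0,-0.5,0,0,0, 0,0,0,-0.65,0,0,0, 0,0,0,-0.8,0,0,0, 0,0,0,-0.93,0,0,0, 0,0,0,-1,0,0,0, 0,0,0,-1,0,0,0]'|tail -3; python3 -m pendant '[0,0,0,-0.08,0,0,0, 0,0,0,-0.16,0,0,0, 0,0,0,-0.2,0,0,0, 0,0,0,-0.2,0,0,0]'|tail -3;   python3 go.py 0.559 -0.3600 0.243 4
```

```text
contact_force: [-0.8, 0.2, -1.5]
opening: 0.469
finger_force: 45.0
contact_force: [0.3, 0.0, -1.6]
opening: 0.47
finger_force: 45.0
shift [-2.694  0.256  0.003] turn [ 0.    -0.     0.016] clk 17.1 q [-0.23  0.45  0.09  1.94 -0.06  0.75 -0.02] tcp [0.4824 0.0387 0.2435] op 0.47 F [ 0.3  0.  -1.6] 45.0
```

Run:
```python
from h import *
s=r.snapshot("side");p=np.array(r.get_state()["tool_pos"]);im=s["img"].astype(int)
m=((im[...,2]-im[...,0])>25)&((im[...,2]-im[...,1])>12);k,l,st,c=cv2.connectedComponentsWithStats(m.astype(np.uint8))
print([(c[i].round(0).tolist(),int(st[i][4])) for i in range(1,k) if st[i][4]>20])
for z in(.132,.312): print(z,np.round(proj(s,(p[0],p[1],z)),0))
g=s["img"].mean(2)
print("stand top now", g[218:230:3,256:268:3].round(0).tolist(),np.round(proj(s,(.482,.038,.17)),0),np.round(proj(s,(.482,.038,.188)),0))
cv2.imwrite("pics/m7.png",cv2.resize(s["img"][120:260,200:330],(650,700//1*0+600))[...,::-1])
```

```text
[([179.0, 80.0], 175), ([261.0, 154.0], 115), ([206.0, 160.0], 104), ([234.0, 174.0], 111), ([351.0, 242.0], 187), ([373.0, 254.0], 199)]
0.132 [261. 208.]
0.312 [258. 153.]
stand top now [[155.0, 155.0, 156.0, 156.0], [155.0, 156.0, 156.0, 153.0], [156.0, 154.0, 121.0, 74.0], [118.0, 74.0, 62.0, 61.0]] [260. 197.] [260. 192.]
```

View pics/m7.png

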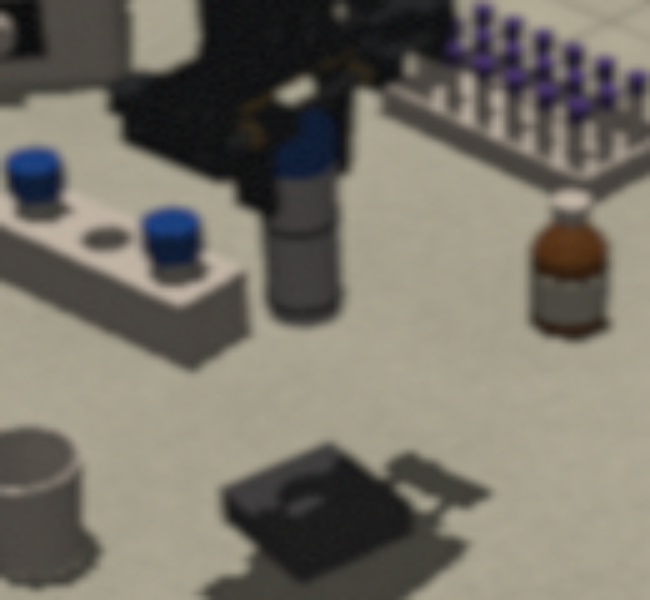

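The canister, with the tube in it, is lifted upright clear of the stand, its underside at crop (303,310). Now I'll carry it over to the crate.

```bash
python3 -m pendant '[0,-0.1,0.01,0,0,0,0, 0,-0.25,0.02,0,0,0,0, 0,-0.42,0.04,0,0,0,0.005, 0,-0.6,0.06,0,0,0,0.005, 0,-0.75,0.07,0,0,0,0.01, 0,-0.9,0.08,0,0,0,0.01, 0,-0.95,0.09,0,0,0,0.01, 0,-0.95,0.09,0,0,0,0.01]'|tail -2; python3 -m pendant '[0,-0.1,0.01,0,0,0,0, 0,-0.25,0.02,0,0,0,0, 0,-0.42,0.04,0,0,0,0, 0,-0.6,0.06,0,0,0,0, 0,-0.75,0.07,0,0,0,0, 0,-0.9,0.08,0,0,0,0, 0,-0.95,0.09,0,0,0,0, 0,-0.95,0.09,0,0,0,0]'|tail -2;   python3 go.py 0.559 -0.3600 0.243 4
```

```text
opening: 0.471
finger_force: 45.0
opening: 0.471
finger_force: 45.0
shift [-0.788  0.104  0.002] turn [-0.    -0.     0.006] clk 18.75 q [ 0.3   0.59  0.08  1.65 -0.06  0.9   0.48] tcp [ 0.5341 -0.2434  0.2433] op 0.471 F [ 0.3 -0.2 -2.2] 45.0
```

```bash
python3 -m pendant '[0,-0.1,0.01,0,0,0,0, 0,-0.25,0.03,0,0,0,0, 0,-0.42,0.05,0,0,0,0, 0,-0.6,0.08,0,0,0,0, 0,-0.72,0.095,0,0,0,0, 0,-0.79,0.104,0,0,0,0.006, 0,-0.79,0.104,0,0,0,0.006, 0,-0.79,0.104,0,0,0,0.006, 0,-0.79,0.104,0,0,0,0.006]'|tail -2; python3 go.py 0.559 -0.3605 0.067 4
python3 - <<'E'
from h import *
import pickle
S0=pickle.load(open("s0.pkl","rb"));t=S0["top"];s=r.snapshot("side")
g=t["img"].mean(2)[205:238,418:452];
# pad: dark ellipse in the empty cell
G=cv2.resize(g.astype(np.float32),None,fx=8,fy=8,interpolation=cv2.INTER_CUBIC)
for th in(45,50,55,60):
    cs,_=cv2.findContours((G<th).astype(np.uint8),cv2.RETR_EXTERNAL,cv2.CHAIN_APPROX_NONE)
    for c in cs:
        if cv2.contourArea(c)>3000: 
            e=cv2.fitEllipse(c);uv=((e[0][0]+.5)/8+417.5,(e[0][1]+.5)/8+204.5);print(th,np.round(uv,1),np.round(np.array(e[1])/8,1),onz(t,uv,.008).round(4))
g=s["img"].mean(2);p=np.array(r.get_state()["tool_pos"])
for z in (.19,.24): print("canister axis pred",np.round(proj(s,(p[0],p[1],z)),1))
b=proj(s,(p[0],p[1],.215));y=int(b[1]);print(y,np.where(g[y]<100)[0][lambda a:(abs(a-b[0])<25)] if 0 else [int(x) for x in np.where(g[y]<110)[0] if abs(x-b[0])<20])
print("pad side",np.round(proj(s,(.559,-.3605,.008)),1))
E
```

```text
opening: 0.468
finger_force: 45.0
shift [-0.019 -0.004  1.177] turn [ 0.    -0.001  0.001] clk 19.65 q [ 0.46  0.71  0.08  1.4  -0.06  1.04  0.62] tcp [ 0.5594 -0.3579  0.2435] op 0.468 F [-0.4  0.7 -1.9] 45.0
45 [432.7 221.9] [14.  19.6] [ 0.5583 -0.3635  0.008 ]
45 [433.7 219.2] [31.  37.9] [ 0.5648 -0.3664  0.008 ]
50 [432.7 221.9] [14.5 19.9] [ 0.5584 -0.3633  0.008 ]
50 [434.1 219. ] [30.5 37.7] [ 0.5654 -0.3675  0.008 ]
55 [429.8 223.3] [16.8 26.8] [ 0.5552 -0.356   0.008 ]
55 [434.2 218.9] [30.3 37.9] [ 0.5656 -0.3677  0.008 ]
60 [435.4 235.8] [ 2.1 36.6] [ 0.5245 -0.367   0.008 ]
60 [429.8 223.2] [17.3 27.2] [ 0.5555 -0.3561  0.008 ]
60 [434.2 218.9] [30.3 38.4] [ 0.5657 -0.3677  0.008 ]
canister axis pred [397.6 250. ]
canister axis pred [400.3 234.4]
242 [391, 392, 393, 394, 395, 396, 397, 398, 399, 400, 401, 402, 403, 404, 405, 406, 407, 408]
pad side [389.2 301.1]
```

```bash
python3 -m pendant '[0,-0.003,-0.003,0.08,0,0,0, 0,-0.003,-0.003,0.2,0,0,0, 0,-0.003,-0.003,0.35,0,0,0, 0,-0.003,-0.003,0.5,0,0,0, 0,-0.003,-0.003,0.65,0,0,0, 0,-0.003,-0.003,0.78,0,0,0, 0,-0.003,-0.003,0.8,0,0,0, 0,-0.003,-0.003,0.8,0,0,0]'|tail -3; python3 go.py 0.559 -0.3585 0.0636 4
```

```text
contact_force: [0.0, -0.5, -1.4]
opening: 0.47
finger_force: 45.0
shift [0.007 0.006 0.395] turn [-0.001 -0.001  0.   ] clk 20.5 q [ 0.47  0.84  0.06  1.52 -0.07  0.79  0.63] tcp [ 0.5583 -0.3596  0.1228] op 0.47 F [ 0.  -0.5 -1.4] 45.0
```

```bash
python3 -m pendant '[0,0.005,0.005,0.06,0,0,0, 0,0.005,0.005,0.12,0,0,0, 0,0.005,0.005,0.18,0,0,0, 0,0.005,0.005,0.24,0,0,0, 0,0.005,0.005,0.3,0,0,0, 0,0.005,0.005,0.35,0,0,0, 0,0.005,0.005,0.37,0,0,0, 0,0.005,0.005,0.37,0,0,0]'|tail -3; python3 go.py 0.559 -0.3585 0.0636 4;  for i in 1 2 ; do python3 -m pendant '[0,0,0,0.005,0,0,0, 0,0,0,0.01,0,0,0, 0,0,0,0.01,0,0,0]'|sed -n '2p;4p'; done
```

```text
contact_force: [-1.0, -0.2, -2.6]
opening: 0.469
finger_force: 45.0
shift [0.005 0.    0.025] turn [-0.001 -0.     0.   ] clk 21.3 q [ 0.47  0.91  0.05  1.55 -0.07  0.69  0.63] tcp [ 0.559  -0.3593  0.0674] op 0.469 F [-1.  -0.2 -2.6] 45.0
tool_pos: [0.5595, -0.3596, 0.0668]
contact_force: [-0.6, 0.3, -1.3]
tool_pos: [0.5593, -0.3594, 0.0649]
contact_force: [-0.3, -0.2, -1.4]
```

```bash
for i in 1 2 ; do python3 -m pendant '[0,0,0,0.005,0,0,0, 0,0,0,0.01,0,0,0, 0,0,0,0.01,0,0,0]'|sed -n '2p;4p'; done
```

```text
tool_pos: [0.5594, -0.3595, 0.0637]
contact_force: [0.4, 0.7, -0.5]
tool_pos: [0.5596, -0.3598, 0.0636]
contact_force: [-1.9, 1.0, 9.3]
```

It touches down at the expected height. I'll release, retreat and check.

```bash
python3 -m pendant '[0,0,0,-0.006,0,0,0, 0.6,0,0,-0.006,0,0,0, 1,0,0,-0.006,0,0,0, 1,0,0,-0.006,0,0,0, 1,0,0,-0.006,0,0,0, 1,0,0,-0.006,0,0,0, 1,0,0,-0.006,0,0,0, 1,0,0,-0.006,0,0,0]'|tail -3; python3 -m pendant '[1,0,0,-0.05,0,0,0, 1,0,0,-0.15,0,0,0, 1,0,0,-0.3,0,0,0, 1,0,0,-0.5,0,0,0, 1,0,0,-0.7,0,0,0, 1,0,0,-0.9,0,0,0, 1,0,0,-1,0,0,0, 1,0,0,-1,0,0,0, 1,0,0,-1,0,0,0]'|tail -3
python3 - <<'E'
from h import *
s=r.snapshot("side");print(r.get_state()["clock"],np.round(r.get_state()["tool_pos"],3));im=s["img"].astype(int)
m=((im[...,2]-im[...,0])>25)&((im[...,2]-im[...,1])>12);k,l,st,c=cv2.connectedComponentsWithStats(m.astype(np.uint8))
print([(c[i].round(1).tolist(),int(st[i][4]),st[i][2:4].tolist()) for i in range(1,k) if st[i][4]>20])
for z in(.117,.134,.147): print(z,np.round(proj(s,(.559,-.359,z)),1),np.round(proj(s,(.556,-.292,z)),1))
E
```

```text
contact_force: [0.7, -0.8, -0.7]
opening: 0.998
finger_force: 0.0
contact_force: [0.2, 0.5, -1.2]
opening: 1.0
finger_force: 0.0
24.25 [ 0.559 -0.359  0.212]
[([172.1, 80.3], 107, [27, 16]), ([206.3, 159.8], 106, [11, 13]), ([233.9, 174.0], 115, [12, 13]), ([350.6, 241.6], 191, [15, 17]), ([372.6, 253.8], 203, [15, 17]), ([395.4, 267.5], 185, [14, 16])]
0.117 [394.  271.7] [371.8 258.6]
0.134 [394.8 266.8] [372.4 253.8]
0.147 [395.5 263.1] [372.9 250. ]
```

The new cap is at (395.4,267.5), where the home position predicts (394.8,266.8), and the bystander caps have not moved. I'll hand in.

```bash
python3 -c "
from plant import r
print(r.finish_job())"
```

```text
the job is handed in; nothing more can be done
None
```

I handed the job in at about 24 s of the 61 s; no verdict came back, but my last side-camera check put the tube's cap within about 1 px of where it should be with the loaded canister standing on the pad, and the caps of the other tubes and packed canisters had not moved.

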